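# Fit a reducer sleeve in the vial cooler and load the vial

### The job

One block of the vial cooler still has a bare well: press the loose black reducer sleeve into it, collar up, until its shoulder sits flush on the block all round, like the two already fitted. Press straight and steadily and stop as soon as it bottoms, since ramming it or forcing it off-centre damages it. Then stand the loose vial in the fitted sleeve, down on the floor of the well, setting the glass down gently, and leave the other vials and the hand-rub bottle as they are.

Things in the scene. Friction and masses are not known exactly. Their poses are not given: they have to be found in the camera images.
- sleeve: loose reducer sleeve, black acetal, a flanged bushing with a hole right through, 40 g, standing on the table collar up. Height 40 mm: barrel 34 mm diameter, 26 mm long (its foot tapers to 33 mm over the last 2 mm), above it the collar, 46 mm diameter, 14 mm high, gripped across; hole 26.8 mm. Origin: centre of the foot's underside; z up along its axis
- sleeve_shoulder (a point): centre of the sleeve's shoulder plane (the underside of its collar), 26 mm above the sleeve's origin; z up along its axis
- well_mouth (a point): centre of the bare well's mouth, level with its block's top; z up. Upright well, 35 mm diameter, sharp-edged, 30 mm deep. Sprung strips in its wall, from 4 mm down, grip the barrel: the push builds up while the foot goes from 4 to 15 mm deep, then stays even, 6 to 16 N (it may stick and slip), until the shoulder meets the block and it rises again. They hold the sleeve where it is left
- well_floor (a point): centre of the floor of the same well, 30 mm below its mouth (the foot of the seated sleeve stays 4 mm above it); z up
- block_bare: the aluminium block with the bare well, 78 mm square, 45 mm high, one of three in a row, 81 mm apart, at an end or in the middle; the others hold fitted sleeves, collars 14 mm proud, and vials. It stands in a sprung nest and sinks under a push (some mm at the force of the fit, 9 mm at most) and rises again. Origin: centre of its underside, 40 mm above the table at rest; x and y along its sides
- cooler: the bench cooler, white housing 200 x 290 mm, 40 mm high, with a control panel along its -x edge rising to 55 mm, fixed; the three blocks stand on it in a row along its y axis. Origin: on the table under the middle block; z up
- vial: the loose glass vial, about 32 g, standing upright on the table: body 24 mm diameter up to 42 mm, neck 16 mm, crimped cap 20 mm diameter from 50 to 60 mm, overall height 60 mm. Stood in the fitted sleeve its cap and neck stand out 16 mm above the collar. Origin: centre of its underside; z up
- vial_left: another vial like it, standing in a fitted sleeve in one of the other blocks (not to be disturbed). Origin: centre of its underside
- vial_right: another vial like it, standing in the other fitted sleeve (not to be disturbed). Origin: centre of its underside
- rub_bottle: white pump bottle of hand rub, 58 mm diameter, 170 mm tall, standing on the table (not to be disturbed). Origin: centre of its underside

How it is judged:
On the way:
1. the sleeve sits flush in the bare well (z of sleeve_shoulder in the frame of well_mouth between -0.002 and 0.0015 m and horizontal distance between sleeve_shoulder and well_mouth below 0.002 m and angle between sleeve's own z axis and vertical below 0.04 rad), for 0.2 s.
At the end, for the whole second after the job is handed in: The sleeve is in the bare well, shoulder within 1.5 mm of the block's top, within 2 mm of centre and 0.04 rad of upright; the vial stands in it, within 2 mm of the well's floor, 4 mm of centre and 0.12 rad of upright; both released and at rest (all of step 1 and z of vial in the frame of well_floor between -0.002 and 0.002 m and horizontal distance between vial and well_floor below 0.004 m and angle between vial's own z axis and vertical below 0.12 rad and linear speed of each of vial, sleeve below 0.02 m/s); the robot touches nothing.
It fails at once if the sleeve is pressed on the block with more than 30 N (contact force between sleeve and block_bare above 30 N).
It fails at once if the vial is pressed on the sleeve or the block with more than 20 N (contact force between vial and sleeve above 20 N or contact force between vial and block_bare above 20 N).
It fails at once if another vial is shifted by more than 8 mm or tipped (distance of any of vial_left, vial_right from where it was at the start of the episode above 0.008 m or angle between any of vial_left, vial_right's own z axis and vertical above 0.25 rad).
It fails at once if the hand-rub bottle is shifted by more than 20 mm or tipped (distance of rub_bottle from where it was at the start of the episode above 0.02 m or angle between rub_bottle's own z axis and vertical above 0.25 rad).
It also fails if it takes over 72 s, if anything falls off the work surface, if the arm or the gripper's body presses on something with over 40 N, if the wrist force passes 120 N, or if a joint passes its speed limit or range.

### The arm

A 6-joint arm with a two-finger parallel gripper is mounted at the origin on the work surface. World frame = base frame: x ahead of the robot, y to its left, z up, the work surface at z = 0. Lengths are in m, angles in rad, forces in N, time in s.
With the tool pointing down it reaches from about 0.375 to 0.9 m from the base axis. Payload 3.1 kg.
Tool frame: the origin (TCP) lies between the finger pads; the fingertips stand manip.finger_overhang ahead of it and the grasp point (between the pads) lies 5 mm behind it (manip.finger_overhang is the distance from the TCP to the fingertips, in m); z points along the fingers, y is the line along which they close (so a half turn about z gives the same grasp; the last joint's range is limited). The gripper opens to 85 mm and grips with 20 to 120 N. Pads are 22 mm wide; open, the fingers measure 114 mm over their backs; the gripper's body (76 mm by 85 mm) begins 54 mm behind the grasp point. The pads swing forward as they close: fully open they stand 13 mm farther back than shut.
Start: joints at [1.065, 0.527, 1.433, -0, 1.181, -0.178], TCP at [0.201, 0.592, 0.245] pointing down, gripper open.
Joint ranges: [-3.08, 3.08], [-0.75, 2.2], [0.22, 2.44], [-1.43, 4.57], [0, 2.65], [-2.85, 2.85]. Speed limits (rad/s): [2.79, 2.79, 3.14, 3.14, 3.14, 3.14].

### API

Orientations are given as a unit quaternion [x, y, z, w].
In Python, from station import manip gives the robot as it stands.
- The arm moves only by the tool drive_tool, never from a script. Its argument "plan" is a list of rows, each a list of 7 numbers: the shift along the tool's x, y, z in m, then the turn, a rotation vector about the tool's x, y, z in degrees, then the opening, from -1 (shut) to 1 (fully open). In form: [[x, y, z, wx, wy, wz, gripper], ...]. A call has 1 to 10 rows; each row shifts and turns the commanded pose from where the row before left it, along the tool's axes as they then stand; what a row does not reach is not made up. A row lasts 1/10 s, in which the tool goes at most 50 mm and 8.59 degrees, less where a joint would pass 70% of its speed; a pose out of reach is approached as far as the arm can. A call is refused whole if a number of a shift passes 0.05 or a number of a turn 8.59, either way. A call with a gripper value outside its range is refused whole. The fingers move at their own pace and stop on an object; "newtons" is the grip in N (left out, the last holds). Time passes only in rows, so rows that do not move let the fingers close. It gives the time, the measured TCP pose, the force, the opening and the grip force at its end, in the units of the state.
- manip.sense(): the state, without advancing time (a new reading comes with each control period).
- manip.snapshot(name): name is "side" or "top" or "wrist"; returns a dict with "image" (384x512x3 uint8, red, green, blue), "z_map" (384x512 float32, m along the optical axis (not along the pixel's ray), 0 where there is no reading), "fov_y" (degrees; the focal length in pixels is half the picture's height over the tangent of half this angle, whatever the lens; pixels are square), "cx", "cy" (the principal point, pixels), "extrinsics" (4x4, takes a point from camera to world coordinates); the wrist camera has in their place "mount" (4x4, takes a point from camera to tool coordinates, whose origin is the TCP and whose axes are the flange's). Camera axes: x right, y up, looking along -z (the intrinsics and any distortion apply to the point x, -y, -z); pixel columns grow to the right and rows downward; lengths in m; the calibration is good to about 2 mm. The wrist camera is an equidistant fisheye: a pixel r from the principal point sees the ray r / f radians off the axis. A picture is of the moment at which its call begins: read the wrist's pose just before it.
- manip.sign_off(): hands the job in; it is judged then, once.
The state is a dict: "t": time; "q": joint angles; "qd": joint speeds; "tau": joint torques, N m; "tcp_pos": TCP position; "tool_rot": TCP orientation; "force": force on the tool from outside, world axes, zero at the start; "ft_torque": the same for the moment, N m; "finger_gap": opening from 0.0 (shut) to 1.0 (fully open); "gripper_force": force on a finger pad.
Only numpy, scipy, OpenCV 4.12 (cv2) and the standard library are available. Lean on these libraries where they do the work, as an engineer would, in place of code of your own. Each camera call takes 0.05 s, during which the arm holds its last target. There are 200 camera calls.

## Working session

There is one attempt and no reset: what is moved stays moved. The work goes in short steps, Python scripts to look and compute and a tool call to move; the robot and the scene stay as the last step left them, time stands still between calls to the robot, and variables do not carry over. Pictures are saved under pics/ and viewed, at most 10 in all, crops included, and the job is handed in when it is done.

Besides the shell and the picture viewer there is one more tool, called after ">>>" in YAML: its name, and indented under it one key for each argument. drive_tool: Moves the arm, as the interface text tells. Its arguments: {"type":"object","properties":{"plan":{"type":"array"},"newtons":{"type":"number"}},"required":["plan"]}

```bash
ls; mkdir -p pics; cat > h.py <<'E'
import numpy as np, cv2
from station import manip
from scipy.spatial.transform import Rotation as R
def snap(n):
    s=manip.sense(); d=manip.snapshot(n)
    if 'extrinsics' in d: d['T']=np.array(d['extrinsics'])
    else:
        T=np.eye(4);T[:3,:3]=R.from_quat(s['tool_rot']).as_matrix();T[:3,3]=s['tcp_pos'];d['T']=T@np.array(d['mount'])
    d['f']=192/np.tan(np.radians(d['fov_y'])/2); d['fish']=n=='wrist'
    return d
def rays(d,u,v):
    x=(np.asarray(u,float)-d['cx'])/d['f'];y=(np.asarray(v,float)-d['cy'])/d['f']
    if d['fish']:
        r=np.hypot(x,y)+1e-12;k=np.tan(np.minimum(r,1.5))/r;x=x*k;y=y*k
    return np.stack([x,-y,-np.ones_like(x)],-1)
def cloud(d):
    v,u=np.mgrid[:384,:512]; P=rays(d,u,v)*d['z_map'][...,None]
    return P@d['T'][:3,:3].T+d['T'][:3,3]
def plane(d,u,v,z):
    r=rays(d,u,v)@d['T'][:3,:3].T;o=d['T'][:3,3];return o+r*((z-o[2])/r[...,2])[...,None]
E
python3 - <<'E'
from h import *
ims=[]
import pickle
for n in ('side','top','wrist'):
    d=snap(n);pickle.dump(d,open(n+'0.pkl','wb'));print(n,d['fov_y'],d['cx'],d['cy'],np.round(d['T'],3).tolist(),{k:np.shape(v) for k,v in d.items() if k not in('T',)}, (d['z_map']>0).mean())
    if n!='wrist': cv2.imwrite(f'pics/{n}0.png',d['image'][...,::-1])
    else: cv2.imwrite('pics/wrist0.png',d['image'][...,::-1])
print(manip.finger_overhang,manip.sense())
E
```

```text
pics
side 50.41315905147616 254.81886330277695 195.7623632180217 [[-0.959, 0.205, -0.195, 0.35], [-0.282, -0.661, 0.695, 0.691], [0.014, 0.721, 0.692, 0.776], [0.0, 0.0, 0.0, 1.0]] {'image': (384, 512, 3), 'z_map': (384, 512), 'fov_y': (), 'cx': (), 'cy': (), 'extrinsics': (4, 4), 'f': (), 'fish': ()} 0.995880126953125
top 44.13571552968099 255.60366715672583 193.50216561939067 [[-0.001, 0.992, -0.125, 0.409], [-1.0, -0.001, 0.001, 0.006], [0.001, 0.125, 0.992, 1.154], [0.0, 0.0, 0.0, 1.0]] {'image': (384, 512, 3), 'z_map': (384, 512), 'fov_y': (), 'cx': (), 'cy': (), 'extrinsics': (4, 4), 'f': (), 'fish': ()} 0.9960225423177084
wrist 65.70646984690485 255.48043788988926 191.798386092272 [[0.321, -0.908, -0.27, 0.131], [0.947, 0.308, 0.092, 0.614], [-0.001, -0.285, 0.958, 0.374], [0.0, 0.0, 0.0, 1.0]] {'image': (384, 512, 3), 'z_map': (384, 512), 'fov_y': (), 'cx': (), 'cy': (), 'mount': (4, 4), 'f': (), 'fish': ()} 0.9925689697265625
0.014 {'t': 0.15, 'q': array([ 1.06548603e+00,  5.28272867e-01,  1.43361169e+00,  1.33040447e-05,
        1.18142289e+00, -1.78515045e-01]), 'qd': array([-0.00044023, -0.00140843, -0.00369997,  0.00018936, -0.00132457,
        0.00010909]), 'tau': array([ 6.01979500e-04, -4.42741156e+01, -1.78274667e+01, -2.23567076e-04,
        5.60346249e-03,  2.80060306e-05]), 'tcp_pos': array([0.20034666, 0.59145654, 0.24454479]), 'tool_rot': array([ 1.62673949e-01,  9.86679508e-01, -8.05702227e-04, -2.93271558e-04]), 'force': array([ 0.1753658 , -0.60596941,  0.96840417]), 'ft_torque': array([-0.00383327,  0.02446513,  0.00347361]), 'gripper_force': 0.0, 'finger_gap': 0.9951688600066038}
```

View pics/top0.png

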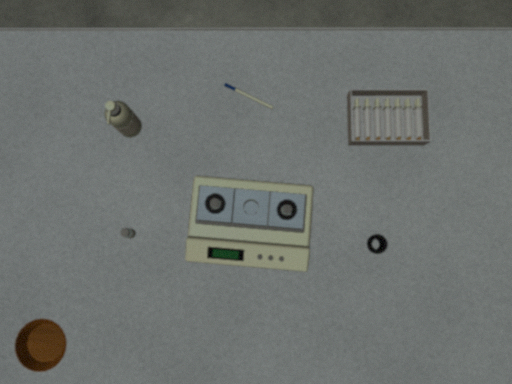

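View pics/side0.png

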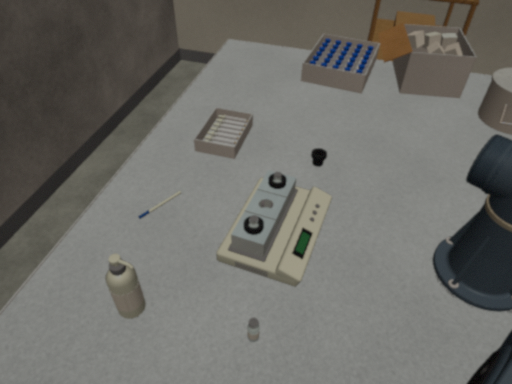

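Top view: the bare well is in the middle block (~251,207), with fitted sleeves at (215,203) and (287,209). The loose sleeve is at (377,243), the vial at (128,233) and the bottle at (122,120). The side view agrees.

```bash
python3 - <<'E'
from h import *
import pickle
D={n:pickle.load(open(n+'0.pkl','rb')) for n in('top','side')}
C={n:cloud(D[n]) for n in D}
for n in D: 
    c=C[n]; print(n,'table z', np.median(c[...,2][(abs(c[...,2])<.02)]))
def box(n,x,y,z0,z1,r=.05):
    c=C[n];m=(np.hypot(c[...,0]-x,c[...,1]-y)<r)&(c[...,2]>z0)&(c[...,2]<z1);p=c[m]
    if len(p)<4: print(n,len(p));return
    (cx,cy),rad=cv2.minEnclosingCircle(p[:,:2].astype(np.float32));print(n,len(p),'circ',round(cx,4),round(cy,4),round(rad,4),'z95',np.percentile(p[:,2],[50,95]).round(4))
for nm,u,v,z in(('sleeve',377,243,.04),('vial',130,233,.04),('bottle',122,125,.1)):
    p=plane(D['top'],u,v,z);print(nm,p.round(3))
    for n in D: box(n,p[0],p[1],z*.7,z*5)
# block tops
for n in D:
    c=C[n];m=(abs(c[...,2]-.085)<.004)&(abs(c[...,0]-.46)<.15)&(abs(c[...,1])<.2)
    p=c[m][:,:2].astype(np.float32);print(n,cv2.minAreaRect(p),np.median(c[m][:,2]))
    m=(abs(c[...,2]-.099)<.004)&(abs(c[...,0]-.46)<.15)&(abs(c[...,1])<.2)
    p=c[m]
    for s in(0,1):
        q=p[(p[:,1]>0)==s];print('collar',cv2.minEnclosingCircle(q[:,:2].astype(np.float32)),np.median(q[:,2]))
E
```

```text
top table z -0.00012130476711180727
side table z 6.395891432631196e-05
sleeve [ 0.433 -0.279  0.04 ]
top 236 circ 0.4323 -0.2797 0.0235 z95 [0.039  0.0428]
side 156 circ 0.4299 -0.2799 0.0259 z95 [0.0384 0.0421]
vial [0.457 0.3   0.04 ]
top 107 circ 0.4577 0.3069 0.0114 z95 [0.0578 0.0621]
side 184 circ 0.4568 0.3102 0.0121 z95 [0.0532 0.0615]
bottle [0.7  0.31 0.1 ]
top 698 circ 0.7184 0.3164 0.033 z95 [0.1247 0.1703]
side 1153 circ 0.7157 0.3228 0.0306 z95 [0.1217 0.1695]
top ((0.5144436359405518, 0.016657598316669464), (0.2403591275215149, 0.07847113162279129), 84.99628448486328) 0.08480076000514813
collar ((0.5072316527366638, -0.06453675031661987), 0.023025691509246826) 0.09864816605121063
collar ((0.5216419696807861, 0.09726953506469727), 0.0230307187885046) 0.09876305779696093
side ((0.5132781863212585, 0.015527479350566864), (0.24316298961639404, 0.07905419170856476), 84.93348693847656) 0.08492143346388847
collar ((0.5059365034103394, -0.06516997516155243), 0.023539753630757332) 0.09915617476743799
collar ((0.520199716091156, 0.09691628068685532), 0.02319525182247162) 0.09880982744085587
```

```bash
cat >> h.py <<'E'
def rows(target,yaw,n,grip,maxturn=8.5):
    """tool-frame rows (tool kept pointing down) towards world target, x_tool heading yaw deg"""
    s=manip.sense();M=R.from_quat(s['tool_rot']);p=np.array(s['tcp_pos']);tgt=np.array(target)
    a=np.radians(yaw);Rt=R.from_matrix(np.array([[np.cos(a),np.sin(a),0],[np.sin(a),-np.cos(a),0],[0,0,-1]]))
    w=(M.inv()*Rt).as_rotvec(degrees=True)/n
    print('turn/row',w.round(2))
    for k in range(n):
        d=M.inv().apply((tgt-p)/n);print([*d.round(4).tolist(),*w.round(2).tolist(),grip]);M=M*R.from_rotvec(w,degrees=True)
E
python3 - <<'E'
from h import *
rows([.514,.0165,.245],84.9,16,1)
E
```

```text
turn/row [-0.01  0.    4.77]
[-0.0301, -0.0277, 0.0, -0.01, 0.0, 4.77, 1]
[-0.0323, -0.0251, 0.0, -0.01, 0.0, 4.77, 1]
[-0.0343, -0.0224, 0.0, -0.01, 0.0, 4.77, 1]
[-0.036, -0.0194, -0.0, -0.01, 0.0, 4.77, 1]
[-0.0375, -0.0164, -0.0, -0.01, 0.0, 4.77, 1]
[-0.0388, -0.0132, -0.0, -0.01, 0.0, 4.77, 1]
[-0.0397, -0.0099, -0.0, -0.01, 0.0, 4.77, 1]
[-0.0404, -0.0066, -0.0, -0.01, 0.0, 4.77, 1]
[-0.0408, -0.0032, -0.0, -0.01, 0.0, 4.77, 1]
[-0.0409, 0.0002, -0.0, -0.01, 0.0, 4.77, 1]
[-0.0408, 0.0036, -0.0, -0.01, 0.0, 4.77, 1]
[-0.0403, 0.007, -0.0, -0.01, 0.0, 4.77, 1]
[-0.0396, 0.0103, -0.0, -0.01, 0.0, 4.77, 1]
[-0.0386, 0.0136, -0.0, -0.01, 0.0, 4.77, 1]
[-0.0373, 0.0168, -0.0, -0.01, 0.0, 4.77, 1]
[-0.0358, 0.0198, -0.0, -0.01, 0.0, 4.77, 1]
```

>>> drive_tool:
  plan:
    - [-0.03, -0.028, 0, 0, 0, 4.77, 1]
    - [-0.032, -0.025, 0, 0, 0, 4.77, 1]
    - [-0.034, -0.022, 0, 0, 0, 4.77, 1]
    - [-0.036, -0.019, 0, 0, 0, 4.77, 1]
    - [-0.0375, -0.016, 0, 0, 0, 4.77, 1]
    - [-0.039, -0.013, 0, 0, 0, 4.77, 1]
    - [-0.04, -0.01, 0, 0, 0, 4.77, 1]
    - [-0.04, -0.007, 0, 0, 0, 4.77, 1]
    - [-0.041, -0.003, 0, 0, 0, 4.77, 1]
    - [-0.041, 0, 0, 0, 0, 4.77, 1]

```text
t: 1.15
tcp_pos: [0.3971, 0.2318, 0.2453]
tool_rot: [0.549, 0.836, 0.0, -0.0]
force: [0.3, 0.3, -0.2]
finger_gap: 0.999
gripper_force: 0.0
```

>>> drive_tool:
  plan:
    - [-0.041, 0.004, 0, 0, 0, 4.77, 1]
    - [-0.04, 0.007, 0, 0, 0, 4.77, 1]
    - [-0.04, 0.01, 0, 0, 0, 4.77, 1]
    - [-0.039, 0.014, 0, 0, 0, 4.77, 1]
    - [-0.037, 0.017, 0, 0, 0, 4.77, 1]
    - [-0.036, 0.02, 0, 0, 0, 4.77, 1]
    - [0, 0, 0, 0, 0, 0, 1]
    - [0, 0, 0, 0, 0, 0, 1]

```text
t: 1.95
tcp_pos: [0.5153, 0.0168, 0.2449]
tool_rot: [0.738, 0.675, -0.0, -0.001]
force: [-1.1, -0.2, -0.2]
finger_gap: 0.999
gripper_force: 0.0
```

```bash
python3 - <<'E'
from h import *
import pickle
d=snap('wrist');pickle.dump(d,open('w1.pkl','wb'));s=manip.sense();print(s['t'],s['tcp_pos'],s['tool_rot'],s['qd'].round(4))
cv2.imwrite('pics/w1.png',d['image'][...,::-1])
c=cloud(d)
m=(abs(c[...,2]-.085)<.004)&(abs(c[...,0]-.51)<.15)&(abs(c[...,1])<.2)
print(cv2.minAreaRect(c[m][:,:2].astype(np.float32)),np.median(c[m][:,2]))
m=(abs(c[...,2]-.099)<.004)&(abs(c[...,0]-.51)<.15)&(abs(c[...,1])<.2);p=c[m]
for k in(0,1):
    q=p[(p[:,1]>0.0165)==k]
    if len(q)>5:print('collar',cv2.minEnclosingCircle(q[:,:2].astype(np.float32)),np.median(q[:,2]))
q=c[(np.hypot(c[...,0]-.514,c[...,1]-.0165)<.03)&(c[...,2]<.081)&(c[...,2]>.04)];print('well',len(q),cv2.minEnclosingCircle(q[:,:2].astype(np.float32)) if len(q) else 0, np.median(q[:,2]))
# fingers in tool frame
v,u=np.mgrid[:384,:512];t=rays(d,u,v)*d['z_map'][...,None];M=np.array(d['mount']);t=t@M[:3,:3].T+M[:3,3]
m=(t[...,2]>-.06)&(t[...,2]<.05)&(abs(t[...,0])<.03)&(abs(t[...,1])<.07)&(d['z_map']>0);q=t[m];print('fingers',len(q),q.max(0),np.percentile(q[:,2],[90,99])) 
for sg in(1,-1):
    f=q[q[:,1]*sg>0];print(sg,f.min(0).round(4),f.max(0).round(4))
E
```

```text
2.0 [0.51459353 0.01767652 0.24486153] [ 7.37612421e-01  6.75223630e-01 -4.34268050e-04 -8.81171529e-04] [ 0.0262 -0.0105  0.0149 -0.001  -0.0012  0.0015]
((0.5131999254226685, 0.015440203249454498), (0.2407148778438568, 0.07889387756586075), 85.04092407226562) 0.08566383649503054
collar ((0.5061216950416565, -0.06523404270410538), 0.023372316733002663) 0.0995085685569703
collar ((0.5199242234230042, 0.09585190564393997), 0.023120112717151642) 0.09970466906300551
well 872 ((0.5131577849388123, 0.015089863911271095), 0.017552794888615608) 0.056593925433534725
fingers 10838 [0.01737996 0.06999612 0.00074889] [-0.0142924  -0.00269276]
1 [-0.013   0.0037 -0.06  ] [0.0174 0.07   0.0007]
-1 [-0.0132 -0.07   -0.06  ] [ 0.0174 -0.0067  0.0004]
```

View pics/w1.png

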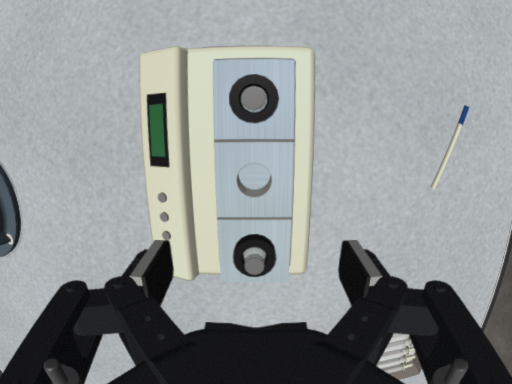

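w1 shows the row of blocks, with the bare well at (254,180) and fitted sleeves with vials at (254,98) and (254,255). The open fingers are at the bottom. Next I move over the loose sleeve.

```bash
python3 - <<'E'
from h import *
rows([.4315,-.28,.18],84.9,8,1)
E
```

```text
turn/row [-0.01 -0.    0.01]
[-0.038, -0.0071, 0.0081, -0.01, -0.0, 0.01, 1]
[-0.038, -0.007, 0.0081, -0.01, -0.0, 0.01, 1]
[-0.038, -0.007, 0.0081, -0.01, -0.0, 0.01, 1]
[-0.038, -0.007, 0.0081, -0.01, -0.0, 0.01, 1]
[-0.038, -0.007, 0.0081, -0.01, -0.0, 0.01, 1]
[-0.038, -0.007, 0.0081, -0.01, -0.0, 0.01, 1]
[-0.038, -0.007, 0.0081, -0.01, -0.0, 0.01, 1]
[-0.038, -0.007, 0.0081, -0.01, -0.0, 0.01, 1]
```

>>> drive_tool:
  plan:
    - [-0.038, -0.007, 0.004, 0, 0, 0, 1]
    - [-0.038, -0.007, 0.004, 0, 0, 0, 1]
    - [-0.038, -0.007, 0.004, 0, 0, 0, 1]
    - [-0.038, -0.007, 0.008, 0, 0, 0, 1]
    - [-0.038, -0.007, 0.01, 0, 0, 0, 1]
    - [-0.038, -0.007, 0.01, 0, 0, 0, 1]
    - [-0.038, -0.007, 0.01, 0, 0, 0, 1]
    - [-0.038, -0.007, 0.015, 0, 0, 0, 1]
    - [0, 0, 0, 0, 0, 0, 1]
    - [0, 0, 0, 0, 0, 0, 1]

```text
t: 3.0
tcp_pos: [0.4324, -0.2792, 0.1799]
tool_rot: [0.738, 0.675, 0.0, -0.001]
force: [-0.1, 0.7, 0.1]
finger_gap: 0.996
gripper_force: 0.0
```

```bash
cat >> h.py <<'E'
def toolcloud(d):
    v,u=np.mgrid[:384,:512];M=np.array(d['mount']);return (rays(d,u,v)*d['z_map'][...,None])@M[:3,:3].T+M[:3,3]
E
python3 - <<'E'
from h import *
d=snap('wrist');s=manip.sense();print(s['t'],s['tcp_pos'],s['tool_rot'])
c=cloud(d)
m=(abs(c[...,2]-.04)<.006)&(np.hypot(c[...,0]-.4315,c[...,1]+.28)<.04);p=c[m]
print('collar',cv2.minEnclosingCircle(p[:,:2].astype(np.float32)),np.median(p[:,2]),len(p))
t=toolcloud(d)[m];print('tool',cv2.minEnclosingCircle(t[:,:2].astype(np.float32)))
rows([.4315,-.28,.06],84.9,4,1)
E
```

```text
3.05 [ 0.4327077  -0.27857961  0.18025932] [ 7.37134102e-01  6.75745837e-01  2.15147080e-04 -9.12161564e-04]
collar ((0.43077439069747925, -0.28062528371810913), 0.02333049662411213) 0.04048869105553199 1312
tool ((-0.0018674881430342793, -0.0013655846705660224), 0.023340456187725067)
turn/row [-0.02 -0.02  0.03]
[-0.0004, -0.0002, 0.0301, -0.02, -0.02, 0.03, 1]
[-0.0004, -0.0002, 0.0301, -0.02, -0.02, 0.03, 1]
[-0.0004, -0.0003, 0.0301, -0.02, -0.02, 0.03, 1]
[-0.0004, -0.0003, 0.0301, -0.02, -0.02, 0.03, 1]
```

>>> drive_tool:
  plan:
    - [-0.001, -0.001, 0.03, 0, 0, 0, 0.35]
    - [-0.001, 0, 0.03, 0, 0, 0, 0.35]
    - [0, 0, 0.03, 0, 0, 0, 0.35]
    - [0, 0, 0.01, 0, 0, 0, 0.35]
    - [0, 0, 0, 0, 0, 0, 0.35]
    - [0, 0, 0, 0, 0, 0, 0.35]

```text
t: 3.65
tcp_pos: [0.4325, -0.2819, 0.0813]
tool_rot: [0.737, 0.676, 0.0, 0.001]
force: [0.1, -0.9, -0.1]
finger_gap: 0.674
gripper_force: 0.0
```

```bash
python3 - <<'E'
from h import *
d=snap('wrist');s=manip.sense();print(s['t'],s['tcp_pos'],s['tool_rot'],s['finger_gap'])
t=toolcloud(d);ok=(d['z_map']>0)
m=ok&(t[...,2]>-.04)&(t[...,2]<.02)&(abs(t[...,0])<.03)&(abs(t[...,1])<.07)
for sg in(1,-1):
    f=t[m&(t[...,1]*sg>0)];b=f[f[:,2]>f[:,2].max()-.006];print(sg,'tip z',f[:,2].max(),'y of tip',b[:,1].min(),b[:,1].max(),'x',b[:,0].min(),b[:,0].max())
c=cloud(d);m=(abs(c[...,2]-.04)<.006)&(np.hypot(c[...,0]-.4315,c[...,1]+.28)<.04)
print('collar tool',cv2.minEnclosingCircle(t[m][:,:2].astype(np.float32)),np.median(c[m][:,2]),m.sum())
E
```

```text
3.7 [ 0.43267693 -0.28234052  0.08164021] [7.37149571e-01 6.75728517e-01 6.63211910e-05 1.21534558e-03] 0.6786264506307917
1 tip z 0.00914693058931798 y of tip 0.02810833875157483 0.0384912068283254 x -0.010844943424254322 0.011195542511705604
-1 tip z 0.009069502809355146 y of tip -0.03587468692445601 -0.02874737489600324 x -0.011002124044547396 0.011342696243374514
collar tool ((0.000750721781514585, -0.002130362205207348), 0.023476537317037582) 0.040534009544966915 2962
```

>>> drive_tool:
  plan:
    - [0, -0.0015, 0.015, 0, 0, 0, 0.35]
    - [0, 0, 0.015, 0, 0, 0, 0.35]
    - [0, 0, 0.0115, 0, 0, 0, 0.35]
    - [0, 0, 0, 0, 0, 0, -0.3]
    - [0, 0, 0, 0, 0, 0, -0.3]
    - [0, 0, 0, 0, 0, 0, -0.3]
    - [0, 0, 0, 0, 0, 0, -0.3]
    - [0, 0, 0, 0, 0, 0, -0.3]
  newtons: 60

```text
t: 4.5
tcp_pos: [0.4304, -0.2824, 0.0392]
tool_rot: [0.738, 0.675, 0.0, 0.0]
force: [0.1, -0.3, -0.5]
finger_gap: 0.508
gripper_force: 60.9
```

```bash
python3 - <<'E'
from h import *
d=snap('wrist');s=manip.sense();print(s['t'],s['tcp_pos'],s['tool_rot'],s['finger_gap'],s['gripper_force'],s['force'])
t=toolcloud(d);ok=(d['z_map']>0)
c=cloud(d);m=(abs(c[...,2]-.04)<.006)&(np.hypot(c[...,0]-.4315,c[...,1]+.28)<.04)
print('collar tool',cv2.minEnclosingCircle(t[m][:,:2].astype(np.float32)),np.median(c[m][:,2]),m.sum())
cv2.imwrite('pics/w2.png',d['image'][...,::-1])
E
```

```text
4.55 [ 0.4303568  -0.28233754  0.03909456] [7.37550368e-01 6.75292063e-01 4.31789143e-06 2.91645468e-04] 0.5035955175118214 60.85499690189863 [-0.33401185 -0.10510848 -0.44900418]
collar tool ((0.006769058294594288, -0.0003807656466960907), 0.035353031009435654) 0.04073311134588058 5228
```

View pics/w2.png

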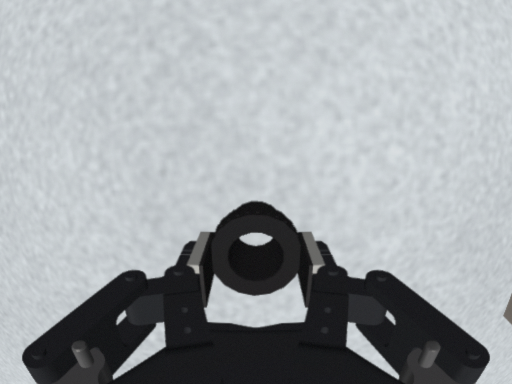

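w2: the sleeve is held across its collar, centred between the pads at (256,250). Now I lift and carry it over the well.

>>> drive_tool:
  plan:
    - [0, 0, -0.02, 0, 0, 0, -0.3]
    - [0, 0, -0.045, 0, 0, 0, -0.3]
    - [0, 0, -0.05, 0, 0, 0, -0.3]
    - [0, 0, -0.045, 0, 0, 0, -0.3]
    - [0.03, 0.006, -0.02, 0, 0, 0, -0.3]
    - [0.04, 0.007, -0.018, 0, 0, 0, -0.3]
    - [0.04, 0.007, 0, 0, 0, 0, -0.3]
    - [0.04, 0.007, 0, 0, 0, 0, -0.3]
    - [0.04, 0.007, 0, 0, 0, 0, -0.3]
    - [0.04, 0.008, 0, 0, 0, 0, -0.3]

```text
t: 5.55
tcp_pos: [0.4921, -0.0551, 0.237]
tool_rot: [0.738, 0.675, -0.0, -0.0]
force: [-0.3, 0.3, -0.8]
finger_gap: 0.511
gripper_force: 61.2
```

```bash
python3 - <<'E'
from h import *
rows([.513,.0155,.24],84.9,2,-.3)
E
```

```text
turn/row [-0.   -0.    0.02]
[0.0361, 0.0073, -0.0015, -0.0, -0.0, 0.02, -0.3]
[0.0361, 0.0073, -0.0015, -0.0, -0.0, 0.02, -0.3]
```

>>> drive_tool:
  plan:
    - [0.036, 0.007, -0.002, 0, 0, 0, -0.3]
    - [0.025, 0.005, -0.002, 0, 0, 0, -0.3]
    - [0.011, 0.002, 0, 0, 0, 0, -0.3]
    - [0, 0, 0, 0, 0, 0, -0.3]
    - [0, 0, 0, 0, 0, 0, -0.3]
    - [0, 0, 0, 0, 0, 0, -0.3]
    - [0, 0, 0, 0, 0, 0, -0.3]

```text
t: 6.25
tcp_pos: [0.5124, 0.0125, 0.2407]
tool_rot: [0.738, 0.675, -0.0, -0.0]
force: [-0.8, -0.3, -1.5]
finger_gap: 0.505
gripper_force: 61.2
```

```bash
cat >> h.py <<'E'
from scipy.optimize import least_squares
def circ(p,r=None):
    "circle through boundary of a point set: convex hull points, robust"
    h=cv2.convexHull(p[:,:2].astype(np.float32))[:,0]
    # resample hull is coarse; use robust fit
    f=lambda q:np.hypot(h[:,0]-q[0],h[:,1]-q[1])-(r if r else q[2])
    q0=[*h.mean(0)]+([] if r else [.02]);s=least_squares(f,q0,loss='soft_l1',f_scale=.0004);return s.x.round(5),np.abs(s.fun).mean().round(5)
E
python3 - <<'E'
from h import *
import pickle
d=snap('wrist');s=manip.sense();print(s['t'],s['tcp_pos'],s['tool_rot'],s['finger_gap'],s['force'])
pickle.dump(d,open('w3.pkl','wb'));cv2.imwrite('pics/w3.png',d['image'][...,::-1])
t=toolcloud(d);c=cloud(d);ok=d['z_map']>0
m=ok&(abs(t[...,2]+.0015)<.004)&(abs(t[...,0])<.027)&(abs(t[...,1])<.0225)
print('held z',np.median(t[m][:,2]),m.sum(),'x',t[m].min(0),t[m].max(0))
print(circ(t[m]),circ(t[m],.023))
for y0 in(-.065,.096):
    m=ok&(abs(c[...,2]-.099)<.004)&(np.hypot(c[...,0]-.513-(y0-.0155)*.089,c[...,1]-y0)<.03);p=t[m]
    if len(p)>50:print('collar',cv2.minEnclosingCircle(p[:,:2].astype(np.float32)),circ(p),circ(p,.023),np.median(p[:,2]),len(p))
# well: block-top pixels absent inside
m=ok&(c[...,2]<.081)&(c[...,2]>.045)&(np.hypot(c[...,0]-.513,c[...,1]-.0155)<.022);p=t[m];print('well',cv2.minEnclosingCircle(p[:,:2].astype(np.float32)),len(p))
m=ok&(abs(c[...,2]-.085)<.003)&(abs(c[...,0]-.513)<.1)&(abs(c[...,1]-.0155)<.12);print(np.median(t[m][:,2]),cv2.minAreaRect(t[m][:,:2].astype(np.float32)))
E
```

```text
6.3 [0.51239147 0.01265087 0.24074415] [ 7.38116989e-01  6.74672723e-01 -1.56938087e-04 -5.39175339e-05] 0.507231869409824 [-0.06248751 -0.53796031 -0.37167137]
held z -0.0015991194931860298 4444 x [-0.02324799 -0.02249218 -0.00548868] [0.02420714 0.02247818 0.00249947]
(array([ 0.00093, -0.00017,  0.0234 ]), np.float64(0.00043)) (array([ 0.00105, -0.00016]), np.float64(0.00058))
collar ((-0.06030585989356041, 0.00022370973601937294), 0.014423527754843235) (array([-0.05773,  0.00163,  0.00859]), np.float64(0.00278)) (array([-0.0411 ,  0.00096]), np.float64(0.00279)) 0.14133335492127502 208
collar ((0.08387351036071777, 0.00031855114502832294), 0.023163245990872383) (array([0.08383, 0.00036, 0.02269]), np.float64(0.00016)) (array([0.08382, 0.00036]), np.float64(0.00032)) 0.1410079117089631 1424
well ((0.002534099156036973, 0.0006433386588469148), 0.017600247636437416) 899
0.15497953951040963 ((0.029677830636501312, 0.00040135905146598816), (0.07878295332193375, 0.18608592450618744), 89.55542755126953)
```

View pics/w3.png

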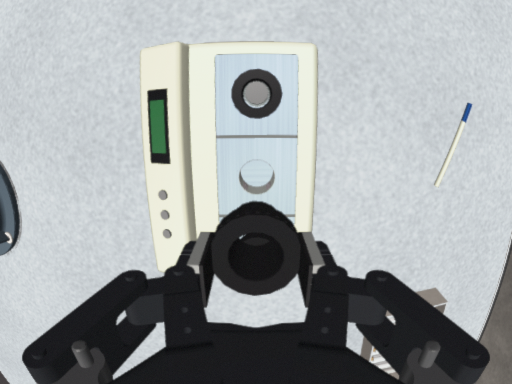

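w3: the sleeve is held at (256,250), the bare well at (257,176) is just ahead of it, and the neighbouring collar is at (257,93).

>>> drive_tool:
  plan:
    - [0.001, 0.0005, 0.025, 0, 0, 0, -0.3]
    - [0.0005, 0, 0.03, 0, 0, 0, -0.3]
    - [0, 0, 0.025, 0, 0, 0, -0.3]
    - [0, 0, 0.015, 0, 0, 0, -0.3]
    - [0, 0, 0.005, 0, 0, 0, -0.3]
    - [0, 0, 0, 0, 0, 0, -0.3]
    - [0, 0, 0, 0, 0, 0, -0.3]
    - [0, 0, 0, 0, 0, 0, -0.3]

```text
t: 7.1
tcp_pos: [0.514, 0.0149, 0.1418]
tool_rot: [0.738, 0.675, 0.001, 0.001]
force: [0.5, 1.2, -0.4]
finger_gap: 0.505
gripper_force: 61.2
```

```bash
cat > meas.py <<'E'
from h import *
d=snap('wrist');s=manip.sense();print(s['t'],s['tcp_pos'],s['tool_rot'],s['finger_gap'],s['force'])
t=toolcloud(d);c=cloud(d);ok=d['z_map']>0
m=ok&(abs(t[...,2]+.0015)<.004)&(abs(t[...,0])<.027)&(abs(t[...,1])<.0225)
print('held z',np.median(c[m][:,2]),m.sum(),circ(t[m]),circ(t[m],.023))
y0=.096
m=ok&(abs(c[...,2]-.099)<.004)&(np.hypot(c[...,0]-.513-(y0-.0155)*.089,c[...,1]-y0)<.03);p=t[m]
if len(p)>50:print('collar',cv2.minEnclosingCircle(p[:,:2].astype(np.float32)),circ(p),circ(p,.023),np.median(c[m][:,2]),len(p))
m=ok&(abs(c[...,2]-.085)<.003)&(np.hypot(c[...,0]-.513,c[...,1]-.0155)>.03)&(abs(c[...,1]-.0155)<.036)&(abs(c[...,0]-.513)<.034);print('block top',np.median(c[m][:,2]),m.sum())
m=ok&(abs(c[...,2]-.085)<.003)&(abs(c[...,0]-.513)<.1)&(abs(c[...,1]-.0155)<.12);print('row',cv2.minAreaRect(t[m][:,:2].astype(np.float32)))
E
python3 meas.py
```

```text
7.15 [0.51385692 0.01498844 0.14177389] [7.37574447e-01 6.75264979e-01 6.42601641e-04 8.54244669e-04] 0.506033557188738 [-0.22769931 -0.17569365 -0.24743511]
held z 0.14339619973256992 4429 (array([ 0.00091, -0.     ,  0.02347]), np.float64(0.00045)) (array([ 0.00105, -0.00017]), np.float64(0.00062))
collar ((0.08114662021398544, -0.0012079236330464482), 0.02317309007048607) (array([ 0.08126, -0.00111,  0.02276]), np.float64(0.00016)) (array([ 0.08128, -0.00115]), np.float64(0.00025)) 0.0996923077268991 3469
block top 0.08570234850102859 2594
row ((0.01317267119884491, -0.0009071119129657745), (0.07890669256448746, 0.2146892249584198), 89.96713256835938)
```

>>> drive_tool:
  plan:
    - [-0.0008, -0.001, 0.004, 0, 0, 0, -0.3]
    - [0, 0, 0.004, 0, 0, 0, -0.3]
    - [0, 0, 0, 0, 0, 0, -0.3]
    - [0, 0, 0, 0, 0, 0, -0.3]
    - [0, 0, 0, 0, 0, 0, -0.3]

```text
t: 7.65
tcp_pos: [0.5122, 0.0145, 0.1328]
tool_rot: [0.738, 0.675, 0.0, 0.0]
force: [0.0, -1.0, 0.0]
finger_gap: 0.508
gripper_force: 61.2
```

```bash
python3 meas.py; python3 meas.py
```

```text
7.7 [0.51220388 0.01447138 0.13283088] [7.37518230e-01 6.75327221e-01 3.56051598e-05 5.01608452e-05] 0.5079723808446596 [-0.27792016 -0.13366187  0.45726189]
held z 0.13437781883090327 4435 (array([ 0.00082, -0.00026,  0.0235 ]), np.float64(0.00042)) (array([ 0.00093, -0.00037]), np.float64(0.00064))
collar ((0.08170440047979355, 0.0006979029276408255), 0.02325674518942833) (array([0.08184, 0.00079, 0.02276]), np.float64(0.00016)) (array([0.08182, 0.00077]), np.float64(0.00026)) 0.09967958921586308 3856
block top 0.08570041376713454 2752
row ((0.017746806144714355, 0.000875476747751236), (0.07884330302476883, 0.20758788287639618), 89.88152313232422)
7.75 [0.5121986  0.01446751 0.13284561] [7.37525705e-01 6.75319057e-01 4.33573638e-05 6.02454033e-05] 0.5087468993174821 [-0.12902804 -0.9587504   0.24918683]
held z 0.13441091653045859 4401 (array([ 0.00087, -0.00051,  0.02334]), np.float64(0.00037)) (array([ 0.00092, -0.00059]), np.float64(0.0005))
collar ((0.08165530860424042, 0.0007219502585940063), 0.02311774715781212) (array([0.0818 , 0.00068, 0.02279]), np.float64(0.00013)) (array([0.08174, 0.00069]), np.float64(0.00022)) 0.09966128541838828 3860
block top 0.08568144288546248 2745
row ((0.017411254346370697, 0.000909905880689621), (0.07875627279281616, 0.20763319730758667), 89.91182708740234)
```

>>> drive_tool:
  plan:
    - [-0.0002, 0.0009, 0.002, 0, 0, 0, -0.3]
    - [0, 0, 0.003, 0, 0, 0, -0.3]
    - [0, 0, 0.002, 0, 0, 0, -0.3]
    - [0, 0, 0.001, 0, 0, 0, -0.3]
    - [0, 0, 0.001, 0, 0, 0, -0.3]
    - [0, 0, 0.001, 0, 0, 0, -0.3]
    - [0, 0, 0, 0, 0, 0, -0.3]
    - [0, 0, 0, 0, 0, 0, -0.3]

```text
t: 8.55
tcp_pos: [0.513, 0.0142, 0.1228]
tool_rot: [0.738, 0.675, 0.0, 0.0]
force: [0.2, 0.8, -0.4]
finger_gap: 0.505
gripper_force: 61.2
```

```bash
python3 meas.py; python3 -c "
from h import *
print(manip.sense()['ft_torque'])"
```

```text
8.6 [0.51306456 0.01417709 0.12287134] [7.37538567e-01 6.75305009e-01 4.98366345e-05 6.71816911e-05] 0.5055691827553437 [ 0.38495746  0.66494706 -1.24236403]
held z 0.12442161543315097 4427 (array([ 0.00078, -0.00021,  0.02367]), np.float64(0.00045)) (array([ 0.00096, -0.00058]), np.float64(0.00075))
collar ((0.08208165317773819, -0.00011224622721783817), 0.023159803822636604) (array([ 0.08208, -0.00014,  0.02279]), np.float64(0.00013)) (array([ 0.0821 , -0.00013]), np.float64(0.00022)) 0.09966538350129978 4362
block top 0.08567807653294876 2970
row ((0.022042647004127502, 6.877630949020386e-05), (0.07893981784582138, 0.19870921969413757), 89.9873046875)
[-0.0176445  -0.0198331  -0.07210996]
```

>>> drive_tool:
  plan:
    - [0.0002, 0, 0.001, 0, 0, 0, -0.3]
    - [0, 0, 0.001, 0, 0, 0, -0.3]
    - [0, 0, 0.001, 0, 0, 0, -0.3]
    - [0, 0, 0.001, 0, 0, 0, -0.3]
    - [0, 0, 0, 0, 0, 0, -0.3]

```text
t: 9.1
tcp_pos: [0.5129, 0.0144, 0.1186]
tool_rot: [0.738, 0.675, -0.0, -0.0]
force: [-0.9, 0.4, -0.2]
finger_gap: 0.504
gripper_force: 61.2
```

>>> drive_tool:
  plan:
    - [0, 0, 0.001, 0, 0, 0, -0.3]
    - [0, 0, 0.001, 0, 0, 0, -0.3]
    - [0, 0, 0.001, 0, 0, 0, -0.3]
    - [0, 0, 0.001, 0, 0, 0, -0.3]
    - [0, 0, 0, 0, 0, 0, -0.3]

```text
t: 9.6
tcp_pos: [0.5131, 0.0144, 0.1147]
tool_rot: [0.738, 0.675, 0.0, 0.0]
force: [-0.3, 1.0, -0.7]
finger_gap: 0.509
gripper_force: 61.2
```

```bash
python3 meas.py; python3 - <<'E'
from h import *
d=snap('side');c=cloud(d);m=(abs(c[...,0]-.513)<.034)&(abs(c[...,1]-.0155)<.034)
p=c[m];print(np.histogram(p[:,2],bins=np.arange(.05,.2,.005)))
cv2.imwrite('pics/s4.png',cv2.resize(d['image'][130:290,190:350,::-1],(640,640),interpolation=cv2.INTER_CUBIC)[:600])
E
```

```text
9.65 [0.51312495 0.01437926 0.11475845] [7.37559632e-01 6.75282003e-01 6.67464320e-05 4.53735881e-05] 0.5036571415147886 [ 0.2970952  -0.3881703  -0.57047952]
held z 0.11631322906812837 4420 (array([ 0.00064, -0.00036,  0.02355]), np.float64(0.00042)) (array([ 0.00095, -0.00042]), np.float64(0.0006))
collar ((0.08190098404884338, -0.00023484748089686036), 0.023135237395763397) (array([ 0.08181, -0.00023,  0.02278]), np.float64(0.00013)) (array([ 0.08182, -0.00024]), np.float64(0.00023)) 0.09968770027406101 4829
block top 0.08566770156171036 3225
row ((0.025891855359077454, -9.186938405036926e-05), (0.07874169200658798, 0.19079171121120453), 89.9802017211914)
(array([  0,   0,   0,   0,   0,   0, 173, 138,  26,  13,  32,  49,  86,
       121,  20,  26,  20,  24,  12,  15,  29,  25,  19,  24,  42,  36,
        38,  41,  38,  46]), array([0.05 , 0.055, 0.06 , 0.065, 0.07 , 0.075, 0.08 , 0.085, 0.09 ,
       0.095, 0.1  , 0.105, 0.11 , 0.115, 0.12 , 0.125, 0.13 , 0.135,
       0.14 , 0.145, 0.15 , 0.155, 0.16 , 0.165, 0.17 , 0.175, 0.18 ,
       0.185, 0.19 , 0.195, 0.2  ]))
```

View pics/s4.png

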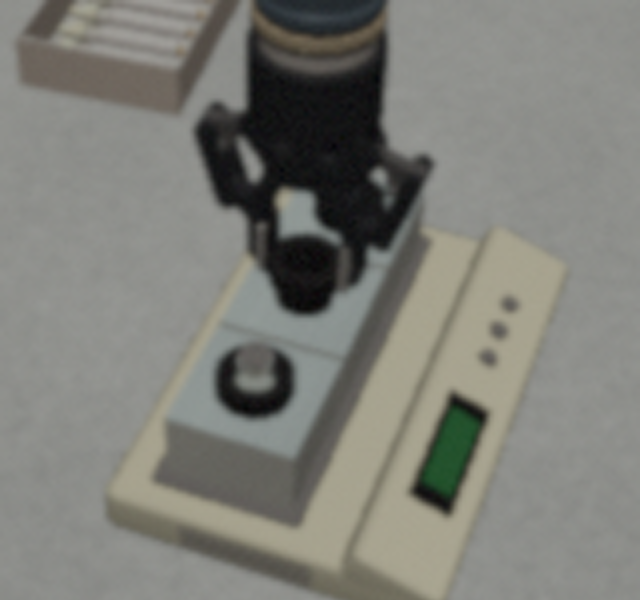

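s4: the sleeve barrel is upright and partway into the middle well, at (305,285). I keep pressing in small steps.

>>> drive_tool:
  plan:
    - [0, 0, 0.001, 0, 0, 0, -0.3]
    - [0, 0, 0.001, 0, 0, 0, -0.3]
    - [0, 0, 0.001, 0, 0, 0, -0.3]
    - [0, 0, 0, 0, 0, 0, -0.3]

```text
t: 10.1
tcp_pos: [0.5133, 0.0144, 0.1119]
tool_rot: [0.738, 0.675, 0.0, 0.0]
force: [0.1, -0.3, 1.8]
finger_gap: 0.509
gripper_force: 61.4
```

>>> drive_tool:
  plan:
    - [0, 0, 0.001, 0, 0, 0, -0.3]
    - [0, 0, 0.001, 0, 0, 0, -0.3]
    - [0, 0, 0.001, 0, 0, 0, -0.3]
    - [0, 0, 0, 0, 0, 0, -0.3]

```text
t: 10.5
tcp_pos: [0.5133, 0.0144, 0.1093]
tool_rot: [0.738, 0.675, 0.0, 0.0]
force: [0.6, 1.5, 7.0]
finger_gap: 0.506
gripper_force: 61.9
```

>>> drive_tool:
  plan:
    - [0, 0, 0.001, 0, 0, 0, -0.3]
    - [0, 0, 0.001, 0, 0, 0, -0.3]
    - [0, 0, 0.001, 0, 0, 0, -0.3]
    - [0, 0, 0, 0, 0, 0, -0.3]

```text
t: 10.9
tcp_pos: [0.5134, 0.0143, 0.1067]
tool_rot: [0.737, 0.675, 0.0, 0.001]
force: [-0.6, 0.9, 10.2]
finger_gap: 0.508
gripper_force: 62.2
```

```bash
python3 meas.py
```

```text
10.95 [0.51340819 0.01432209 0.10674117] [7.37465829e-01 6.75384132e-01 3.53578022e-04 5.48087675e-04] 0.5017258161314546 [-1.00308678  0.36129623  9.98992103]
held z 0.10834845126894918 4429 (array([ 0.0009 , -0.00048,  0.02344]), np.float64(0.00048)) (array([ 0.00108, -0.00047]), np.float64(0.00061))
collar ((0.08195510506629944, -0.0005443497211672366), 0.0232255719602108) (array([ 0.08191, -0.00054,  0.02286]), np.float64(0.0001)) (array([ 0.08193, -0.00054]), np.float64(0.00017)) 0.09970760541789264 5429
block top 0.08235036165446226 1512
row ((0.028917618095874786, -0.0005404464900493622), (0.07905973494052887, 0.18439315259456635), 89.89091491699219)
```

```bash
cat > gap.py <<'E'
from h import *
d=snap('wrist');s=manip.sense();t=toolcloud(d);c=cloud(d);ok=d['z_map']>0
m=ok&(abs(t[...,2]+.0015)<.004)&(abs(t[...,0])<.027)&(abs(t[...,1])<.0225)
hz=np.median(c[m][:,2])
q=c-np.array([.5133,.0155,0]);a=np.radians(84.9);r=q[...,0]*np.cos(a)+q[...,1]*np.sin(a);w=q[...,0]*np.sin(a)-q[...,1]*np.cos(a)
b=ok&(abs(r)<.035)&(abs(w)<.036)&(np.hypot(r,w)>.027)&(c[...,2]>.07)&(c[...,2]<.09)&(r>0)
z=c[b][:,2];h,e=np.histogram(z,np.arange(.07,.09,.0005));bz=np.median(z[abs(z-e[h.argmax()])<.0015])
A=np.c_[r[b],w[b],np.ones(b.sum())];print('t',s['t'],'F',s['force'].round(1),'held',hz.round(4),'block',bz.round(4),'gap',(hz-bz-.014).round(4),b.sum())
E
python3 gap.py
```

```text
t 11.0 F [-1.6  1.5  9.1] held 0.1084 block 0.0819 gap 0.0125 4221
```

>>> drive_tool:
  plan:
    - [0, 0, 0.001, 0, 0, 0, -0.3]
    - [0, 0, 0.001, 0, 0, 0, -0.3]
    - [0, 0, 0.001, 0, 0, 0, -0.3]
    - [0, 0, 0, 0, 0, 0, -0.3]

```text
t: 11.4
tcp_pos: [0.5136, 0.0142, 0.1039]
tool_rot: [0.737, 0.675, 0.0, 0.001]
force: [-0.8, 0.6, 11.0]
finger_gap: 0.503
gripper_force: 62.4
```

>>> drive_tool:
  plan:
    - [0, 0, 0.001, 0, 0, 0, -0.3]
    - [0, 0, 0.001, 0, 0, 0, -0.3]
    - [0, 0, 0.001, 0, 0, 0, -0.3]
    - [0, 0, 0, 0, 0, 0, -0.3]

```text
t: 11.8
tcp_pos: [0.5136, 0.0142, 0.1003]
tool_rot: [0.737, 0.675, 0.0, 0.001]
force: [1.5, 1.4, 6.7]
finger_gap: 0.509
gripper_force: 61.9
```

```bash
python3 gap.py
```

```text
t 11.85 F [1.7 0.9 5.2] held 0.1019 block 0.0834 gap 0.0045 4550
```

>>> drive_tool:
  plan:
    - [0, 0, 0.001, 0, 0, 0, -0.3]
    - [0, 0, 0.001, 0, 0, 0, -0.3]
    - [0, 0, 0.001, 0, 0, 0, -0.3]
    - [0, 0, 0, 0, 0, 0, -0.3]

```text
t: 12.25
tcp_pos: [0.5134, 0.0142, 0.0972]
tool_rot: [0.737, 0.675, 0.0, 0.001]
force: [-0.3, 0.4, 7.0]
finger_gap: 0.507
gripper_force: 61.9
```

>>> drive_tool:
  plan:
    - [0, 0, 0.001, 0, 0, 0, -0.3]
    - [0, 0, 0.001, 0, 0, 0, -0.3]
    - [0, 0, 0, 0, 0, 0, -0.3]

```text
t: 12.55
tcp_pos: [0.5134, 0.0142, 0.0953]
tool_rot: [0.737, 0.675, 0.0, 0.0]
force: [-0.3, 0.7, 7.9]
finger_gap: 0.505
gripper_force: 62.0
```

```bash
python3 gap.py
```

```text
t 12.6 F [0.2 0.4 7.3] held 0.0969 block 0.083 gap -0.0001 4742
```

>>> drive_tool:
  plan:
    - [0, 0, 0.001, 0, 0, 0, -0.3]
    - [0, 0, 0.001, 0, 0, 0, -0.3]
    - [0, 0, 0, 0, 0, 0, -0.3]

```text
t: 12.9
tcp_pos: [0.5134, 0.0142, 0.0937]
tool_rot: [0.737, 0.675, 0.0, 0.001]
force: [-0.1, 1.2, 11.5]
finger_gap: 0.51
gripper_force: 62.4
```

```bash
python3 gap.py
```

```text
t 12.95 F [-0.5  1.  10.9] held 0.0954 block 0.0814 gap -0.0 4771
```

>>> drive_tool:
  plan:
    - [0, 0, 0.001, 0, 0, 0, -0.3]
    - [0, 0, 0.001, 0, 0, 0, -0.3]
    - [0, 0, 0.0005, 0, 0, 0, -0.3]
    - [0, 0, 0, 0, 0, 0, -0.3]

```text
t: 13.35
tcp_pos: [0.5134, 0.0142, 0.0918]
tool_rot: [0.737, 0.675, 0.0, 0.001]
force: [-1.5, 0.7, 16.0]
finger_gap: 0.508
gripper_force: 62.9
```

```bash
python3 gap.py
```

```text
t 13.4 F [-0.6 -0.  15.5] held 0.0935 block 0.0796 gap -0.0001 4793
```

>>> drive_tool:
  plan:
    - [0, 0, -0.002, 0, 0, 0, -0.3]
    - [0, 0, -0.002, 0, 0, 0, -0.3]
    - [0, 0, -0.002, 0, 0, 0, -0.3]
    - [0, 0, 0, 0, 0, 0, -0.3]
    - [0, 0, 0, 0, 0, 0, -0.3]

```text
t: 13.9
tcp_pos: [0.5134, 0.0142, 0.0964]
tool_rot: [0.737, 0.675, 0.0, 0.0]
force: [1.3, 0.2, 3.9]
finger_gap: 0.507
gripper_force: 61.7
```

```bash
python3 gap.py
```

```text
t 13.95 F [ 1.1 -1.1  5.4] held 0.098 block 0.0841 gap -0.0001 4714
```

>>> drive_tool:
  plan:
    - [0, 0, -0.0015, 0, 0, 0, -0.3]
    - [0, 0, 0, 0, 0, 0, -0.3]
    - [0, 0, 0, 0, 0, 0, 0.5]
    - [0, 0, 0, 0, 0, 0, 0.5]
    - [0, 0, 0, 0, 0, 0, 0.5]
    - [0, 0, -0.02, 0, 0, 0, 0.5]
    - [0, 0, -0.04, 0, 0, 0, 0.5]
    - [0, 0, -0.045, 0, 0, 0, 0.5]
    - [0, 0, -0.04, 0, 0, 0, 0.5]
    - [0, 0, 0, 0, 0, 0, 0.5]

```text
t: 14.95
tcp_pos: [0.5161, 0.0139, 0.248]
tool_rot: [0.737, 0.675, 0.003, 0.005]
force: [0.1, 0.4, 0.4]
finger_gap: 0.75
gripper_force: 0.0
```

>>> drive_tool:
  plan:
    - [0, 0, 0, 0, 0, 0, 0.5]
    - [0, 0, 0, 0, 0, 0, 0.5]
    - [0, 0, 0, 0, 0, 0, 0.5]

```text
t: 15.25
tcp_pos: [0.5118, 0.0146, 0.2411]
tool_rot: [0.738, 0.675, -0.001, -0.002]
force: [0.7, -0.0, -0.2]
finger_gap: 0.754
gripper_force: 0.0
```

```bash
python3 - <<'E'
from h import *
d=snap('wrist');s=manip.sense();print(s['t'],s['tcp_pos'],s['tool_rot'])
t=toolcloud(d);c=cloud(d);ok=d['z_map']>0
for y0 in(-.065,.0155,.096):
    x0=.5133+(y0-.0155)*.089;rr=np.hypot(c[...,0]-x0,c[...,1]-y0)
    m=ok&(abs(c[...,2]-.099)<.004)&(rr<.03);p=c[m]
    if len(p)<50: continue
    b=ok&(abs(c[...,2]-.085)<.003)&(rr>.027)&(rr<.037)
    A=np.c_[p[:,:2]-p[:,:2].mean(0),np.ones(len(p))];k=np.linalg.lstsq(A,p[:,2],rcond=None)[0]
    print(y0,circ(p),circ(t[m]),'z',np.median(p[:,2]).round(4),'block',np.median(c[b][:,2]).round(4),'tilt',k[:2].round(4),len(p))
cv2.imwrite('pics/w5.png',d['image'][...,::-1])
rows([.457,.308,.2],84.9,9,.5)
E
```

```text
15.3 [0.51197032 0.01455122 0.24117105] [ 0.73753414  0.67530714 -0.00116239 -0.00151588]
-0.065 (array([ 0.50613, -0.06525,  0.02296]), np.float64(0.00019)) (array([-0.08009,  0.00198,  0.02296]), np.float64(0.00019)) z 0.0995 block 0.0857 tilt [-0.0005 -0.0156] 1003
0.0155 (array([0.51324, 0.01562, 0.0229 ]), np.float64(0.00011)) (array([0.00109, 0.00196, 0.0229 ]), np.float64(0.00011)) z 0.0995 block 0.0857 tilt [ 0.0038 -0.0014] 1246
0.096 (array([0.52024, 0.09602, 0.02269]), np.float64(0.00018)) (array([0.0818 , 0.00185, 0.02269]), np.float64(0.00018)) z 0.0997 block 0.0858 tilt [ 0.0018 -0.0003] 1427
turn/row [-0.02 -0.    0.01]
[0.0319, -0.0089, 0.0046, -0.02, -0.0, 0.01, 0.5]
[0.0319, -0.0089, 0.0046, -0.02, -0.0, 0.01, 0.5]
[0.0319, -0.0089, 0.0046, -0.02, -0.0, 0.01, 0.5]
[0.0319, -0.0089, 0.0046, -0.02, -0.0, 0.01, 0.5]
[0.0319, -0.009, 0.0046, -0.02, -0.0, 0.01, 0.5]
[0.0319, -0.009, 0.0046, -0.02, -0.0, 0.01, 0.5]
[0.0319, -0.009, 0.0046, -0.02, -0.0, 0.01, 0.5]
[0.0319, -0.009, 0.0046, -0.02, -0.0, 0.01, 0.5]
[0.0319, -0.009, 0.0046, -0.02, -0.0, 0.01, 0.5]
```

View pics/w5.png

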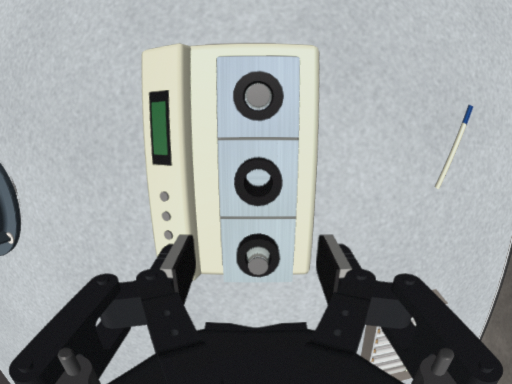

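w5: the middle sleeve at (258,181) is seated like its neighbours, with its collar 13.8 mm proud. Next is the vial.

>>> drive_tool:
  plan:
    - [0.025, -0.007, 0, 0, 0, 0, 0]
    - [0.032, -0.009, 0, 0, 0, 0, 0]
    - [0.032, -0.009, 0, 0, 0, 0, 0]
    - [0.032, -0.009, 0, 0, 0, 0, 0]
    - [0.034, -0.009, 0, 0, 0, 0, 0]
    - [0.034, -0.0095, 0.005, 0, 0, 0, 0]
    - [0.034, -0.0095, 0.01, 0, 0, 0, 0]
    - [0.034, -0.0095, 0.015, 0, 0, 0, 0]
    - [0.02, -0.005, 0.007, 0, 0, 0, 0]
    - [0.01, -0.003, 0.004, 0, 0, 0, 0]

```text
t: 16.3
tcp_pos: [0.4577, 0.3086, 0.1998]
tool_rot: [0.737, 0.676, -0.002, -0.001]
force: [0.2, -0.4, -0.2]
finger_gap: 0.502
gripper_force: 0.0
```

>>> drive_tool:
  plan:
    - [0, 0, 0, 0, 0, 0, 0]
    - [0, 0, 0, 0, 0, 0, 0]
    - [0, 0, 0, 0, 0, 0, 0]
    - [0, 0, 0, 0, 0, 0, 0]

```text
t: 16.7
tcp_pos: [0.4597, 0.3063, 0.2023]
tool_rot: [0.738, 0.675, 0.0, 0.0]
force: [0.2, 0.1, -0.6]
finger_gap: 0.498
gripper_force: 0.0
```

```bash
cat > vial.py <<'E'
from h import *
d=snap('wrist');s=manip.sense();print(s['t'],s['tcp_pos'],s['tool_rot'],s['finger_gap'])
t=toolcloud(d);c=cloud(d);ok=d['z_map']>0
rr=np.hypot(c[...,0]-.457,c[...,1]-.308)
m=ok&(rr<.035)&(abs(c[...,2]-.06)<.005);p=c[m]
print('cap',circ(p),circ(t[m]),np.median(p[:,2]),np.median(t[m][:,2]),len(p))
mm=ok&(abs(t[...,2]-.0)<.03)&(abs(t[...,0])<.03)&(abs(t[...,1])<.05)&(t[...,2]>-.03)
for sg in(1,-1):
    f=t[mm&(t[...,1]*sg>0)];print(sg,'tip z',np.percentile(f[:,2],99.5) if len(f) else 0)
E
python3 vial.py
```

```text
16.75 [0.45960663 0.3064386  0.20227661] [7.38035694e-01 6.74761564e-01 3.33966830e-04 1.82897671e-04] 0.498784678151612
cap (array([0.45681, 0.30843, 0.00972]), np.float64(0.00012)) (array([ 0.00182, -0.00312,  0.00972]), np.float64(0.00012)) 0.06049408165650999 0.14175622844796854 349
1 tip z 0.010898204821598007
-1 tip z 0.010688449047963844
```

>>> drive_tool:
  plan:
    - [0.001, -0.003, 0.03, 0, 0, 0, 0]
    - [0, 0, 0.04, 0, 0, 0, 0]
    - [0, 0, 0.03, 0, 0, 0, 0]
    - [0, 0, 0.01, 0, 0, 0, 0]
    - [0, 0, 0, 0, 0, 0, 0]
    - [0, 0, 0, 0, 0, 0, 0]
    - [0, 0, 0, 0, 0, 0, 0]
    - [0, 0, 0, 0, 0, 0, 0]
  newtons: 25

```text
t: 17.55
tcp_pos: [0.4571, 0.3089, 0.0933]
tool_rot: [0.738, 0.675, 0.001, 0.001]
force: [-0.4, -0.5, -0.4]
finger_gap: 0.499
gripper_force: 0.0
```

```bash
python3 vial.py
```

```text
17.6 [0.45690785 0.30884764 0.0931003 ] [7.37528351e-01 6.75314912e-01 1.22301650e-03 4.52712851e-04] 0.50019833803144
cap (array([0.4567 , 0.30788, 0.01005]), np.float64(0.00015)) (array([-0.00112, -0.00041,  0.01005]), np.float64(0.00015)) 0.060625451241905035 0.03268966471438947 888
1 tip z 0.010387407190535082
-1 tip z 0.0105724102329763
```

>>> drive_tool:
  plan:
    - [-0.001, -0.0003, 0.012, 0, 0, 0, 0]
    - [0, 0, 0.012, 0, 0, 0, 0]
    - [0, 0, 0.007, 0, 0, 0, 0]
    - [0, 0, 0.002, 0, 0, 0, 0]
    - [0, 0, 0, 0, 0, 0, 0]
    - [0, 0, 0, 0, 0, 0, -0.3]
    - [0, 0, 0, 0, 0, 0, -0.45]
    - [0, 0, 0, 0, 0, 0, -0.7]
    - [0, 0, 0, 0, 0, 0, -0.7]
    - [0, 0, 0, 0, 0, 0, -0.7]
  newtons: 25

```text
t: 18.6
tcp_pos: [0.4561, 0.3077, 0.0592]
tool_rot: [0.738, 0.675, 0.0, 0.0]
force: [-0.0, -0.4, 1.5]
finger_gap: 0.222
gripper_force: 24.4
```

>>> drive_tool:
  plan:
    - [0, 0, 0, 0, 0, 0, -0.7]
    - [0, 0, 0, 0, 0, 0, -0.7]

```text
t: 18.8
tcp_pos: [0.4561, 0.3077, 0.0591]
tool_rot: [0.738, 0.675, 0.0, 0.0]
force: [0.8, 0.2, 4.0]
finger_gap: 0.221
gripper_force: 24.5
```

```bash
cat > held.py <<'E'
from h import *
d=snap('wrist');s=manip.sense();print(s['t'],s['tcp_pos'],s['tool_rot'],s['finger_gap'],s['gripper_force'],s['force'])
t=toolcloud(d);c=cloud(d);ok=d['z_map']>0
m=ok&(abs(t[...,2]+.001)<.005)&(abs(t[...,0])<.014)&(abs(t[...,1])<.0095);p=t[m]
h,e=np.histogram(p[:,2],np.arange(-.006,.005,.0005));k=e[h.argmax()];m&=abs(t[...,2]-k)<.0015;p=t[m]
A=np.c_[p[:,:2]-p[:,:2].mean(0),np.ones(len(p))]
print('cap tool',circ(p),'x',p[:,0].min(),p[:,0].max(),'z',np.median(c[m][:,2]),'tilt',np.linalg.lstsq(A,p[:,2],rcond=None)[0][:2],len(p))
for y0 in(.0155,.096):
    x0=.5133+(y0-.0155)*.089;rr=np.hypot(c[...,0]-x0,c[...,1]-y0)
    m=ok&(abs(c[...,2]-.099)<.004)&(rr<.03)
    if m.sum()>50:print('collar',y0,circ(t[m]),circ(t[m],.023),m.sum())
E
python3 held.py
python3 - <<'E'
from h import *
d=snap('wrist');cv2.imwrite('pics/w6.png',d['image'][...,::-1])
E
```

```text
18.85 [0.45609456 0.30766202 0.05912598] [7.37542701e-01 6.75300362e-01 4.00344501e-04 1.55116451e-04] 0.22026943993898224 24.528570771217346 [0.22635215 0.02563496 4.35934114]
cap tool (array([0.00047, 0.00191, 0.01155]), np.float64(0.00057)) x -0.010086700272991064 0.010603921928031557 z 0.06080074052526968 tilt [-0.00023077 -0.00746182] 1078
```

View pics/w6.png

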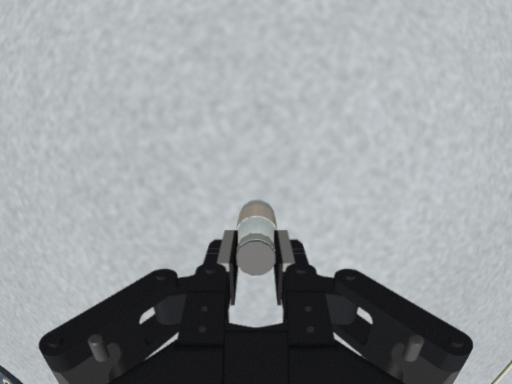

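w6: the vial is held upright by its cap at (256,250). I lift it and carry it to the well.

>>> drive_tool:
  plan:
    - [0, 0, -0.01, 0, 0, 0, -0.7]
    - [0, 0, -0.025, 0, 0, 0, -0.7]
    - [0, 0, -0.035, 0, 0, 0, -0.7]
    - [0, 0, -0.035, 0, 0, 0, -0.7]
    - [0, 0, -0.035, 0, 0, 0, -0.7]
    - [-0.015, 0.004, -0.025, 0, 0, 0, -0.7]
    - [-0.03, 0.009, -0.015, 0, 0, 0, -0.7]
    - [-0.032, 0.009, 0, 0, 0, 0, -0.7]
    - [-0.032, 0.009, 0, 0, 0, 0, -0.7]
    - [-0.032, 0.009, 0, 0, 0, 0, -0.7]

```text
t: 19.9
tcp_pos: [0.4827, 0.1624, 0.2393]
tool_rot: [0.737, 0.675, -0.0, -0.0]
force: [1.2, -0.0, -0.4]
finger_gap: 0.224
gripper_force: 24.5
```

```bash
python3 - <<'E'
from h import *
print(manip.sense()['gripper_force']);rows([.5135,.0148,.24],84.9,1,-.7)
E
```

```text
24.498964548110962
turn/row [-0.01  0.    0.09]
[-0.1444, 0.0436, -0.0007, -0.01, 0.0, 0.09, -0.7]
```

>>> drive_tool:
  plan:
    - [-0.032, 0.009, 0, 0, 0, 0, -0.7]
    - [-0.032, 0.01, 0, 0, 0, 0, -0.7]
    - [-0.032, 0.01, 0, 0, 0, 0, -0.7]
    - [-0.025, 0.008, 0, 0, 0, 0, -0.7]
    - [-0.015, 0.005, 0, 0, 0, 0, -0.7]
    - [-0.006, 0.001, 0, 0, 0, 0, -0.7]
    - [0, 0, 0, 0, 0, 0, -0.7]
    - [0, 0, 0, 0, 0, 0, -0.7]
    - [0, 0, 0, 0, 0, 0, -0.7]
    - [0, 0, 0, 0, 0, 0, -0.7]

```text
t: 20.9
tcp_pos: [0.5133, 0.0194, 0.2388]
tool_rot: [0.737, 0.676, -0.0, -0.0]
force: [0.4, 0.1, -0.7]
finger_gap: 0.218
gripper_force: 24.5
```

```bash
python3 held.py
```

```text
20.95 [0.51332777 0.01920459 0.23881846] [ 7.37076483e-01  6.75809325e-01 -3.28324103e-05 -1.19828897e-04] 0.22203860818589455 24.498956501483917 [ 0.52681612  0.42456718 -0.89403061]
cap tool (array([0.     , 0.00212, 0.01175]), np.float64(0.00068)) x -0.009971279842392766 0.010705778194611291 z 0.24047682563824538 tilt [ 0.0035905  -0.01346985] 1093
collar 0.0155 (array([-0.00373,  0.00037,  0.02292]), np.float64(0.00015)) (array([-0.00377,  0.0004 ]), np.float64(0.00016)) 1030
collar 0.096 (array([0.07688, 0.00032, 0.02264]), np.float64(0.00025)) (array([0.0769, 0.0003]), np.float64(0.00039)) 1432
```

>>> drive_tool:
  plan:
    - [-0.0026, 0.0002, 0.015, 0, 0, 0, -0.7]
    - [-0.002, 0, 0.02, 0, 0, 0, -0.7]
    - [0, 0, 0.017, 0, 0, 0, -0.7]
    - [0, 0, 0.011, 0, 0, 0, -0.7]
    - [0, 0, 0.006, 0, 0, 0, -0.7]
    - [0, 0, 0, 0, 0, 0, -0.7]
    - [0, 0, 0, 0, 0, 0, -0.7]
    - [0, 0, 0, 0, 0, 0, -0.7]
    - [0, 0, 0, 0, 0, 0, -0.7]
    - [0, 0, 0, 0, 0, 0, -0.7]

```text
t: 21.95
tcp_pos: [0.5136, 0.0137, 0.1703]
tool_rot: [0.738, 0.675, 0.0, 0.0]
force: [0.6, -0.6, -0.7]
finger_gap: 0.223
gripper_force: 24.5
```

```bash
python3 held.py
```

```text
22.0 [0.51353467 0.01372422 0.17018626] [7.37532195e-01 6.75311867e-01 2.25206265e-04 3.04378379e-04] 0.2221391407910558 24.501022696495056 [-0.06155603  0.61306219 -0.61153867]
cap tool (array([0.00035, 0.00059, 0.01043]), np.float64(0.00072)) x -0.009666679846879606 0.011006808061173982 z 0.17194309765605617 tilt [-0.00666841 -0.01845423] 1074
collar 0.0155 (array([ 0.0016 , -0.00071,  0.0231 ]), np.float64(0.00012)) (array([ 0.0017, -0.0007]), np.float64(0.00014)) 1550
collar 0.096 (array([ 0.08246, -0.00077,  0.02279]), np.float64(0.00015)) (array([ 0.0825 , -0.00079]), np.float64(0.00023)) 2576
```

>>> drive_tool:
  plan:
    - [0.0008, -0.0004, 0.003, 0, 0, 0, -0.7]
    - [0, 0, 0.004, 0, 0, 0, -0.7]
    - [0, 0, 0.003, 0, 0, 0, -0.7]
    - [0, 0, 0.002, 0, 0, 0, -0.7]
    - [0, 0, 0.001, 0, 0, 0, -0.7]
    - [0, 0, 0.001, 0, 0, 0, -0.7]
    - [0, 0, 0.001, 0, 0, 0, -0.7]
    - [0, 0, 0, 0, 0, 0, -0.7]
    - [0, 0, 0, 0, 0, 0, -0.7]

```text
t: 22.9
tcp_pos: [0.5131, 0.0146, 0.1549]
tool_rot: [0.738, 0.675, 0.0, 0.0]
force: [-0.3, 0.9, -0.3]
finger_gap: 0.22
gripper_force: 24.5
```

```bash
python3 held.py
```

```text
22.95 [0.51307628 0.01458356 0.15491202] [7.37534167e-01 6.75309813e-01 5.44307697e-05 7.99939339e-05] 0.22346721885890233 24.50164407491684 [-0.14478751 -0.40457502 -0.72831451]
cap tool (array([0.00064, 0.00216, 0.01176]), np.float64(0.00046)) x -0.010202574266101508 0.010748309046192742 z 0.15652372357010982 tilt [-0.00259264 -0.01223317] 1074
collar 0.0155 (array([0.001  , 0.     , 0.02292]), np.float64(0.00023)) (array([9.1e-04, 1.0e-05]), np.float64(0.00022)) 1758
collar 0.096 (array([ 0.08164, -0.00012,  0.02278]), np.float64(0.00014)) (array([ 0.08165, -0.0001 ]), np.float64(0.00024)) 3002
```

>>> drive_tool:
  plan:
    - [0, 0, 0.003, 0, 0, 0, -0.7]
    - [0, 0, 0.003, 0, 0, 0, -0.7]
    - [0, 0, 0.003, 0, 0, 0, -0.7]
    - [0, 0, 0.003, 0, 0, 0, -0.7]
    - [0, 0, 0.003, 0, 0, 0, -0.7]
    - [0, 0, 0, 0, 0, 0, -0.7]

```text
t: 23.55
tcp_pos: [0.5127, 0.0146, 0.1393]
tool_rot: [0.738, 0.675, -0.0, -0.0]
force: [-0.1, -0.3, -0.6]
finger_gap: 0.222
gripper_force: 24.5
```

>>> drive_tool:
  plan:
    - [0, 0, 0.004, 0, 0, 0, -0.7]
    - [0, 0, 0.004, 0, 0, 0, -0.7]
    - [0, 0, 0.004, 0, 0, 0, -0.7]
    - [0, 0, 0.004, 0, 0, 0, -0.7]
    - [0, 0, 0.003, 0, 0, 0, -0.7]
    - [0, 0, 0.002, 0, 0, 0, -0.7]
    - [0, 0, 0.001, 0, 0, 0, -0.7]
    - [0, 0, 0, 0, 0, 0, -0.7]

```text
t: 24.35
tcp_pos: [0.513, 0.0146, 0.1177]
tool_rot: [0.738, 0.675, -0.0, -0.0]
force: [-0.0, -0.0, 0.2]
finger_gap: 0.222
gripper_force: 24.5
```

Now the last few millimetres down to the floor.

>>> drive_tool:
  plan:
    - [0, 0, 0.001, 0, 0, 0, -0.7]
    - [0, 0, 0.001, 0, 0, 0, -0.7]
    - [0, 0, 0.001, 0, 0, 0, -0.7]
    - [0, 0, 0, 0, 0, 0, -0.7]
    - [0, 0, 0, 0, 0, 0, -0.7]

```text
t: 24.85
tcp_pos: [0.513, 0.0146, 0.1148]
tool_rot: [0.738, 0.675, -0.0, -0.0]
force: [-0.3, 0.2, -0.3]
finger_gap: 0.218
gripper_force: 24.5
```

>>> drive_tool:
  plan:
    - [0, 0, 0.0005, 0, 0, 0, -0.7]
    - [0, 0, 0.0005, 0, 0, 0, -0.7]
    - [0, 0, 0, 0, 0, 0, -0.7]
    - [0, 0, 0, 0, 0, 0, -0.7]

```text
t: 25.25
tcp_pos: [0.5131, 0.0146, 0.1139]
tool_rot: [0.738, 0.675, 0.0, 0.0]
force: [-0.6, -0.3, 0.8]
finger_gap: 0.222
gripper_force: 24.5
```

>>> drive_tool:
  plan:
    - [0, 0, 0.0005, 0, 0, 0, -0.7]
    - [0, 0, 0, 0, 0, 0, -0.7]
    - [0, 0, 0, 0, 0, 0, -0.7]

```text
t: 25.55
tcp_pos: [0.5131, 0.0146, 0.1134]
tool_rot: [0.738, 0.675, 0.0, 0.0]
force: [-1.1, 0.2, 2.4]
finger_gap: 0.221
gripper_force: 24.7
```

```bash
python3 held.py; python3 -c "
from h import *
d=snap('side');c=cloud(d)
for x,y in((.5133,.0155),(.5061,-.0652),(.5203,.096)):
    p=c[(np.hypot(c[...,0]-x,c[...,1]-y)<.012)&(c[...,2]<.125)&(c[...,2]>.108)];print(len(p),np.percentile(p[:,2],90) if len(p) else 0)
"
```

```text
25.6 [0.51311218 0.01456072 0.11342084] [7.37558164e-01 6.75283602e-01 6.42699302e-05 8.92848224e-05] 0.2207754676240718 24.650427997112274 [-0.59639765  1.02589699  1.79207554]
cap tool (array([-0.00012,  0.00256,  0.01214]), np.float64(0.00065)) x -0.011131346294265529 0.010841626465143188 z 0.11508250522514482 tilt [-0.00361062 -0.01738699] 1084
collar 0.0155 (array([ 6.800e-04, -6.000e-05,  2.315e-02]), np.float64(0.00022)) (array([ 7.8e-04, -8.0e-05]), np.float64(0.00025)) 2277
collar 0.096 (array([ 0.08163, -0.00025,  0.02279]), np.float64(0.00011)) (array([ 0.08163, -0.00028]), np.float64(0.00021)) 4900
52 0.11666021968831322
4 0.11450162214801704
57 0.11647185110160596
```

The vial is on the floor: the force is rising and the cap height matches its neighbour. I release and retreat.

>>> drive_tool:
  plan:
    - [0, 0, -0.0005, 0, 0, 0, -0.4]
    - [0, 0, 0, 0, 0, 0, -0.2]
    - [0, 0, 0, 0, 0, 0, 0]
    - [0, 0, 0, 0, 0, 0, 0]
    - [0, 0, -0.01, 0, 0, 0, 0]
    - [0, 0, -0.03, 0, 0, 0, 0]
    - [0, 0, -0.04, 0, 0, 0, 0]
    - [0, 0, -0.03, 0, 0, 0, 0]
    - [0, 0, -0.015, 0, 0, 0, 0]
    - [0, 0, 0, 0, 0, 0, 0]

```text
t: 26.65
tcp_pos: [0.5146, 0.0144, 0.242]
tool_rot: [0.737, 0.675, 0.002, 0.003]
force: [0.6, -0.4, -0.0]
finger_gap: 0.501
gripper_force: 0.0
```

>>> drive_tool:
  plan:
    - [0, 0, 0, 0, 0, 0, 0]
    - [0, 0, 0, 0, 0, 0, 0]
    - [0, 0, 0, 0, 0, 0, 0]
    - [0, 0, 0, 0, 0, 0, 0]
    - [0, 0, 0, 0, 0, 0, 0]

```text
t: 27.15
tcp_pos: [0.5128, 0.0146, 0.2381]
tool_rot: [0.738, 0.675, -0.0, -0.001]
force: [-0.2, 0.3, -0.4]
finger_gap: 0.5
gripper_force: 0.0
```

```bash
python3 - <<'E'
from h import *
d=snap('wrist');s=manip.sense();print(s['t'],s['tcp_pos'],s['tool_rot'])
t=toolcloud(d);c=cloud(d);ok=d['z_map']>0
for y0 in(-.065,.0155,.096):
    x0=.5133+(y0-.0155)*.089;rr=np.hypot(c[...,0]-x0,c[...,1]-y0)
    m=ok&(abs(c[...,2]-.099)<.004)&(rr<.03);p=c[m]
    if len(p)<50: continue
    b=ok&(abs(c[...,2]-.085)<.003)&(rr>.027)&(rr<.037);v=ok&(abs(c[...,2]-.116)<.005)&(rr<.018)
    print(y0,circ(p),'z',np.median(p[:,2]).round(4),'block',np.median(c[b][:,2]).round(4),'cap',circ(c[v]) if v.sum()>20 else 0,np.median(c[v][:,2]),v.sum())
cv2.imwrite('pics/w7.png',d['image'][...,::-1])
E
```

```text
27.2 [0.51285378 0.01459707 0.23829207] [ 7.37538217e-01  6.75305167e-01 -3.33095085e-04 -4.45837582e-04]
-0.065 (array([ 0.50616, -0.06535,  0.02311]), np.float64(0.00019)) z 0.0995 block 0.0857 cap (array([ 0.50595, -0.06462,  0.00995]), np.float64(0.00024)) 0.11548018818861575 314
0.0155 (array([0.51321, 0.01555, 0.02294]), np.float64(0.00014)) z 0.0996 block 0.0856 cap (array([0.51368, 0.01509, 0.0098 ]), np.float64(0.00014)) 0.11558930306366871 396
0.096 (array([0.52024, 0.09598, 0.02273]), np.float64(0.00017)) z 0.0997 block 0.0858 cap (array([0.52014, 0.09585, 0.01001]), np.float64(0.00014)) 0.11570866888563425 449
```

View pics/w7.png

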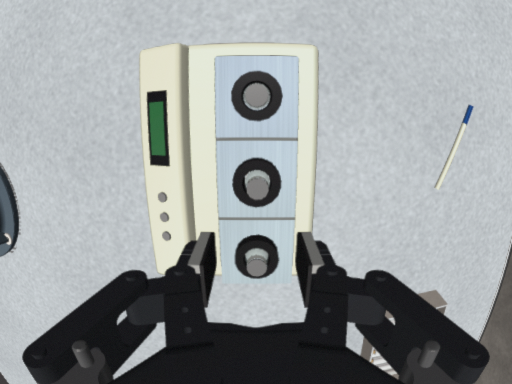

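w7: all three blocks now hold sleeves and vials at matching heights. The middle one, at (257,183), is centred, and the gripper is clear.

```bash
python3 -c "
from station import manip
print(manip.sign_off())"
```

```text
the job is handed in; nothing more can be done
None
```

The sleeve is seated flush in the middle well and the vial stands on the well floor inside it, both matching their neighbours in the last wrist measurement. I handed the job in at about 27 s; `sign_off()` gave no verdict.

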